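# Build up the slip-clutch stack on a sample-changer spindle

### The job

Put the turntable's slip clutch back together on its spindle: slide the aluminium spacer over the spindle down onto the hub, then the steel drive washer with the two-flat hole, turning it gently until it slips over the spindle's flats and lies on the spacer, and last press the horseshoe retainer down on the washer and slide it fully home into the spindle's neck under the head, so that it holds the sprung stack down. Use light pushes only, never force a part, and leave the other things on the bench where they are.

Things in the scene. Friction and masses are not known exactly. Their poses are not given: they have to be found in the camera images.
- deck: sample-changer deck, fixed on the bench: white frame, black top plate 260 x 240 mm, 28 mm high; it carries the turntable and, at its centre, the upright steel spindle. Origin: on the spindle axis at bench height; z up. Parts pressed on deck, hub or spindle, or the retainer on the washer, with more than 35 N count as forced
- hub_top (a point): centre of the flat top of the turntable's round hub (52 mm across), 50 mm above the bench when up; moves with the turntable. The turntable is an aluminium disc 200 mm across, top 36 mm above the bench, with a ring of eight black sample cups (45 mm across, centres 72 mm from the axis, tops 46 mm above the bench)
- turntable (a joint): how far turntable and hub are pressed down against the wave spring under them, m: 0 up, 0.004 on the stop. With spacer and washer on it, it starts to sink at about 5 N and takes 2.5 N more per mm (about 15 N at the stop); damped, it springs back slowly
- spindle_tip (a point): centre of the spindle's flat top, 92 mm above the bench, axes as the deck's. Spindle: 20 mm bar with two parallel flats 14 mm apart, from hub to top, 0.8 mm chamfer at the top; held fast by its gear motor. The flats are parked roughly along the deck's x axis but up to 1.2 rad to either side; this angle is not reported: find it by eye or by feel
- neck (a point): centre of the spindle's thin round neck, 9 mm in diameter, which lies between 71.5 and 80 mm above the bench; this point is at 75.75 mm, axes as the deck's. Above it is the two-flat head (80 to 92 mm), below it the two-flat bar
- spacer: aluminium sleeve, 36 mm outside, hole 22 mm, 16 mm high, standing upright on the mat. Origin: centre of its underside; z along the hole, up
- washer: thick steel drive washer, flat, 42 mm outside, 10 mm thick; its hole is 22 mm round cut by two parallel flats 15 mm apart that run along its x axis. It fits either way round (half a turn). It drops over the spindle head within about 4 degrees of the right angle, else it rests on the top. Origin: centre of its underside; z along the hole, up
- retainer: flat steel horseshoe 6 mm thick, 40 mm wide (y, straight parallel sides), from x = -16 mm (back) to the round prong tips at x = +20 mm; slot 11 mm wide, open to +x, closed at x = -4.8 mm. Origin: underside, where the spindle axis lies when home. On the unpressed stack its top is 2 mm too high for the head: it passes with the stack pressed 2 to 4 mm down (10 to 15 N), from any side
- mat: black rubber service mat 270 x 290 mm, 3 mm thick, fixed; spacer, washer, retainer and the old bearing lie on it. Origin: centre of its underside
- old_bearing: bystander: worn dark ball bearing, 52 mm across, 15 mm high, hole 23 mm, lying flat on the mat; origin at the centre of its underside
- pellet_tray: bystander: shallow open aluminium tray 150 x 100 x 35 mm with six pressed sample pellets; origin at the centre of its underside
- sample_cup: bystander: small black open sample cup, 47 mm across, 30 mm high; origin at the centre of its underside
- grease_jar: bystander: small white jar with black cap, 52 mm across, 50 mm high; origin at the centre of its underside
- screwdriver: bystander: screwdriver 190 mm long, lying; origin at its underside
- wrench: bystander: open-ended wrench 150 mm long, lying; origin at its underside
- ethanol_bottle: bystander: white bottle 60 mm across, 150 mm high, standing; origin at the centre of its underside

How it is judged:
By the outcome, as a careful person would: the job done as asked, in the order asked, and still so for the second after the job is handed in, with the robot touching nothing.
It also fails if it takes over 72 s, if anything falls off the work surface, if the arm or the gripper's body presses on something with over 40 N, if the wrist force passes 120 N, or if a joint passes its speed limit or range.

### The arm

A 6-joint arm with a two-finger parallel gripper is mounted at the origin on the work surface. World frame = base frame: x ahead of the robot, y to its left, z up, the work surface at z = 0. Lengths are in m, angles in rad, forces in N, time in s.
With the tool pointing down it reaches from about 0.275 to 0.875 m from the base axis. Payload 12.5 kg.
Tool frame: the origin (TCP) lies at the very end of the fingers, on their centre line; the grasp point (between the pads) lies 19 mm behind it; z points along the fingers, y is the line along which they close (so a half turn about z gives the same grasp; the last joint's range is limited). The gripper opens to 85 mm and grips with 20 to 120 N. Pads are 22 mm wide; open, the fingers measure 114 mm over their backs; the gripper's body (76 mm by 85 mm) begins 54 mm behind the grasp point. The pads swing forward as they close: fully open they stand 13 mm farther back than shut.
Start: joints at [1.254, 0.351, 1.652, -0, 1.139, -0.085], TCP at [0.126, 0.535, 0.231] pointing down, gripper open.
Joint ranges: [-2.75, 2.75], [-0.79, 2.1], [0.01, 2.65], [-1.57, 4.71], [0.07, 3.14], [-2.87, 2.87]. Speed limits (rad/s): [2.22, 2.22, 2.79, 3.14, 3.14, 3.14].

### API

Orientations are given as a 3x3 rotation matrix whose columns are the frame's x, y, z axes.
In Python, from bench import manip gives the robot as it stands. Calls block until the motion is done:
- manip.move_ptp(position, orientation): joint-space move of the TCP to a pose.
- manip.move_l(position, attitude=None, max_speed=0.15): straight line of the TCP; attitude=None keeps the orientation; max_speed is the mean speed in m/s.
- manip.move_j(angles): joint-space move.
- manip.set_gripper(opening, effort=None): opening from 0.0 (shut) to 1.0 (fully open); effort is the grip in N (None keeps the last); returns when the fingers have stopped.
- manip.dwell(seconds).
- manip.inverse_kinematics(position, orientation): joint angles nearest the present ones, or None.
- manip.grab_frame(name): name is "scene" or "top"; returns (picture, depth): 420x560x3 uint8, red, green, blue; 420x560 float32, m along the optical axis (not along the pixel's ray), 0 where there is no reading.
- manip.get_calibration(name): a dict with "camera_matrix" (3x3 intrinsics, pixels), "R" (3x3) and "t" (3): a world point X has camera coordinates R X + t. Camera axes: x right, y down, z forward; pixel columns grow to the right and rows downward; lengths in m; the calibration is good to about 2 mm. A picture is of the moment at which its call begins. get_calibration takes no time and is no camera call.
A pose or a line that the arm cannot do raises manip.Unreachable and nothing moves.
- manip.sign_off(): hands the job in; it is judged then, once.
Trained networks look in the newest picture that a camera, given by its name, has taken for a name from the list of things; names that differ only in an ending like _2 or _b are one class to them, and where a whole thing is asked for, a point or a joint stands for the part that bears it (a point fixed in the world has none). Each returns a list of dicts, best first, with "confidence" (0 to 1); they miss things now and then, are a little off and sometimes report something else, mostly with a low value. They report only what shows in the picture. A call takes as long as a camera call.
- manip.look_for(camera, name): "at" ([x, y, z] in m, in world coordinates, good to about 4 mm: the middle of the surface that is visible of it).
Readings, each from a call of its own:
- manip.current_time(): time.
- manip.current_qpos(): joint angles.
- manip.current_joint_vel(): joint speeds.
- manip.current_joint_torque(): joint torques, N m.
- manip.current_ee_pos(): TCP position.
- manip.current_tcp_rot(): TCP orientation.
- manip.current_force(): force on the tool from outside, world axes, zero at the start.
- manip.current_ft_torque(): the same for the moment, N m.
- manip.current_grip_width(): opening from 0.0 (shut) to 1.0 (fully open).
- manip.current_grip_force(): force on a finger pad.
Only numpy, scipy, OpenCV 4.12 (cv2) and the standard library are available. Lean on these libraries where they do the work, as an engineer would, in place of code of your own. Each camera call takes 0.05 s, during which the arm holds its last target. There are 200 camera calls.

## Working session

There is one attempt and no reset: what is moved stays moved. The work goes in short steps, each a Python script; the robot and the scene stay as the last script left them, time stands still between calls to the robot, and variables do not carry over. Pictures are saved under pics/ and viewed, at most 10 in all, crops included, and the job is handed in when it is done.

```bash
ls; mkdir -p pics
python3 - <<'E'
from bench import manip
import cv2,numpy as np
for n in("scene","top"):
    p,d=manip.grab_frame(n); np.savez(f"pics/{n}0.npz",p=p,d=d)
    cv2.imwrite(f"pics/{n}0.png",p[:,:,::-1])
    c=manip.get_calibration(n); print(n,c)
    for o in("deck","hub_top","spindle_tip","spacer","washer","retainer","old_bearing","mat"):
        r=manip.look_for(n,o)
        print(o,[(np.round(x["at"],4).tolist(),round(x["confidence"],2)) for x in r[:2]])
print(manip.current_time(),manip.current_tcp_rot(),manip.current_ee_pos())
E
```

```text
pics
scene {'camera_matrix': array([[496.89624886,   0.        , 282.99704597],
       [  0.        , 496.89624886, 201.49533807],
       [  0.        ,   0.        ,   1.        ]]), 'R': array([[-0.19844968,  0.97984881, -0.0226722 ],
       [ 0.62926464,  0.10964238, -0.76941833],
       [-0.7514278 , -0.16695764, -0.6383427 ]]), 't': array([ 0.13676425, -0.28891661,  2.1370775 ])}
deck [([0.6389, 0.1136, 0.0302], 0.82)]
hub_top [([0.6213, 0.1161, 0.0457], 0.82), ([0.3677, 0.1867, 0.0216], 0.38)]
spindle_tip [([0.6333, 0.1212, 0.0345], 0.96)]
spacer [([0.6041, -0.3553, 0.0134], 0.5), ([0.4913, -0.2075, 0.0131], 0.19)]
washer [([0.475, -0.3513, 0.0136], 0.43)]
retainer [([0.6361, -0.2192, 0.0108], 0.46)]
old_bearing [([0.4913, -0.2069, 0.0118], 0.52)]
mat [([0.5495, -0.2858, 0.0006], 0.64), ([0.5065, -0.522, 0.0151], 0.24)]
top {'camera_matrix': array([[545.6924851 ,   0.        , 273.81186853],
       [  0.        , 545.6924851 , 211.76571416],
       [  0.        ,   0.        ,   1.        ]]), 'R': array([[-0.00966381, -0.99995061,  0.00232247],
       [-0.97710827,  0.00894938, -0.21255432],
       [ 0.21252304, -0.00432339, -0.97714649]]), 't': array([-0.04365671,  0.57235712,  1.45551006])}
deck [([0.5963, 0.116, 0.0388], 0.59)]
hub_top [([0.5981, 0.1161, 0.0347], 0.73)]
spindle_tip [([0.5984, 0.112, 0.0343], 0.82)]
spacer [([0.597, 0.1156, 0.0372], 0.63)]
washer [([0.4766, -0.3499, 0.0106], 0.69)]
retainer [([0.4912, -0.5182, 0.0252], 0.67)]
old_bearing [([0.4877, -0.2063, 0.0207], 0.64)]
mat [([0.5481, -0.2854, 0.0008], 0.86), ([0.6722, 0.4189, 0.1004], 0.69)]
0.9 [[-9.73259506e-01  2.29708369e-01  1.34509032e-05]
 [ 2.29708367e-01  9.73259504e-01 -6.27637018e-05]
 [-2.75085669e-05 -5.79955844e-05 -9.99999998e-01]] [0.12631988 0.53527072 0.23127352]
```

Run:
```python
import cv2
a=cv2.imread("pics/top0.png");cv2.imwrite("pics/t0.png",a)
# enlarged crops: mat and deck in top
def proj(): pass
cv2.imwrite("pics/topbig.png",cv2.resize(a,(784,588),interpolation=cv2.INTER_CUBIC))
```

```text
(no output)
```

View pics/top0.png

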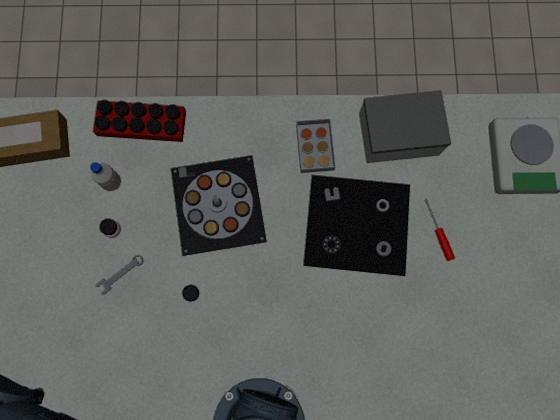

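View pics/scene0.png

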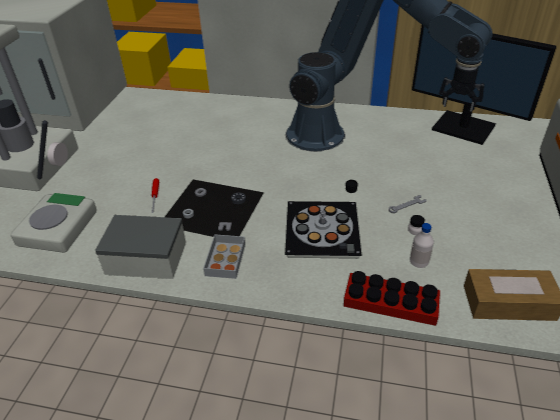

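Top view: retainer (332,194), spacer (383,205), washer (384,248), bearing (331,244) and spindle (217,203). The scene view shows the same layout. Next: averaged, enlarged crops of both views.

```bash
cat > h.py <<'E'
from bench import manip
import cv2,numpy as np
def avg(n,k=8):
    P=[];D=[]
    for _ in range(k):
        p,d=manip.grab_frame(n);P.append(p.astype(float));D.append(np.where(d>0,d,np.nan))
    return np.mean(P,0),np.nanmedian(D,0)
def cal(n):
    c=manip.get_calibration(n);return c["camera_matrix"],c["R"],c["t"]
def proj(n,X):
    K,R,t=cal(n);q=K@(R@np.asarray(X,float)+t);return q[:2]/q[2]
def cloud(n,D):
    K,R,t=cal(n);v,u=np.mgrid[:420,:560]
    c=np.stack([(u-K[0,2])/K[0,0]*D,(v-K[1,2])/K[1,1]*D,D],-1)
    return (c-t)@R
def onplane(n,uv,z):
    K,R,t=cal(n);r=R.T@np.linalg.inv(K)@[uv[0],uv[1],1];o=-R.T@t
    return o+r*(z-o[2])/r[2]
def crop(im,c,h,size):
    # h: half size px
    M=np.array([[size/(2*h),0,size/2-c[0]*size/(2*h)],[0,size/(2*h),size/2-c[1]*size/(2*h)]])
    return cv2.warpAffine(im,M,(size,size),flags=cv2.INTER_CUBIC)
E
python3 - <<'E'
from h import *
out=[]
X={"sp":[.607,.116,.092],"spacer":[.604,-.355,.019],"washer":[.475,-.351,.013],"ret":[.636,-.219,.009]}
for n in("scene","top"):
    P,D=avg(n); np.savez(f"pics/{n}1.npz",p=P,d=D)
    C=cloud(n,D)
    row=[]
    for k,x in X.items():
        if n=="top" and k=="sp":
            c=(217,203)
        else: c=proj(n,x)
        print(n,k,np.round(c,1))
        row.append(crop(np.clip(P,0,255).astype(np.uint8),c,14,200))
    out.append(np.hstack(row))
    m=(abs(C[...,0]-.607)<.06)&(abs(C[...,1]-.116)<.06)
    q=C[m]; q=q[q[:,2]>.055]
    print(n,"high pts",len(q)); print(np.round(q[np.argsort(-q[:,2])][:25],4).tolist())
cv2.imwrite("pics/crops.png",np.vstack(out)[:,:,::-1])
print(manip.current_time())
E
```

```text
scene sp [322.6 212.3]
scene spacer [187.8 212.3]
scene washer [201.1 191. ]
scene ret [222.9 225.1]
scene high pts 60
[[0.5987, 0.1127, 0.0944], [0.6037, 0.1101, 0.094], [0.6038, 0.1069, 0.0936], [0.6124, 0.1146, 0.0936], [0.5968, 0.1157, 0.0933], [0.6113, 0.1177, 0.0932], [0.6018, 0.1132, 0.0928], [0.6059, 0.117, 0.0927], [0.6114, 0.1113, 0.0923], [0.6097, 0.1208, 0.0922], [0.6063, 0.1106, 0.092], [0.5969, 0.106, 0.0919], [0.6066, 0.1074, 0.0919], [0.5997, 0.1162, 0.0915], [0.5957, 0.1091, 0.0913], [0.6046, 0.1136, 0.0911], [0.6148, 0.1118, 0.091], [0.6033, 0.1199, 0.0909], [0.6134, 0.1149, 0.0902], [0.611, 0.1178, 0.0886], [0.6104, 0.121, 0.0886], [0.6075, 0.1076, 0.0883], [0.6155, 0.1152, 0.0878], [0.613, 0.1117, 0.0851], [0.6118, 0.118, 0.0851]]
top sp [217 203]
top spacer [380.2 203. ]
top washer [380.7 247.9]
top ret [332.1 193.5]
top high pts 47
[[0.6051, 0.1116, 0.093], [0.6052, 0.1089, 0.0926], [0.6081, 0.1117, 0.0923], [0.5998, 0.1144, 0.0917], [0.5997, 0.1035, 0.0917], [0.611, 0.1091, 0.0916], [0.5998, 0.1117, 0.0916], [0.6055, 0.12, 0.0915], [0.6028, 0.1172, 0.091], [0.6085, 0.1091, 0.0907], [0.6028, 0.1091, 0.0907], [0.5944, 0.1117, 0.0905], [0.6028, 0.1064, 0.0905], [0.6, 0.1063, 0.0905], [0.6114, 0.1147, 0.0904], [0.6057, 0.1064, 0.0903], [0.6115, 0.1174, 0.0903], [0.5974, 0.1145, 0.0901], [0.5973, 0.1091, 0.0901], [0.6087, 0.1147, 0.09], [0.6088, 0.1202, 0.0897], [0.6002, 0.1091, 0.0897], [0.5975, 0.1119, 0.0895], [0.6116, 0.1121, 0.0894], [0.6032, 0.112, 0.0893]]
1.7
```

View pics/crops.png

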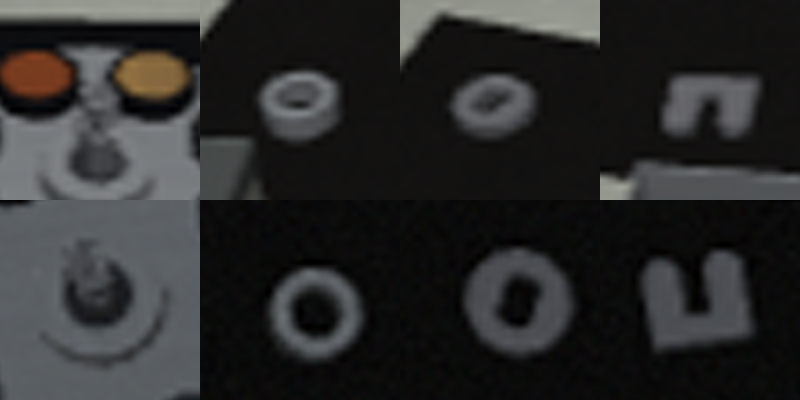

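The crops show spacer, washer and retainer clearly on the black mat: in the scene view at about (189,214), (200,191) and (223,225), and in the top view at (382,205), (384,248) and (332,194). The spindle head is dark and only about 8 px wide, so I'll fit models to both averaged views.

```bash
cat > fit.py <<'E'
from h import *
from scipy.optimize import minimize
S=8
def poly(kind):
    a=np.linspace(0,2*np.pi,73)[:-1]
    circ=lambda r:np.c_[r*np.cos(a),r*np.sin(a)]
    if kind=="spacer":return [circ(.018),circ(.011)],.016
    if kind=="washer":
        h=circ(.011);h[:,1]=np.clip(h[:,1],-.0075,.0075);return [circ(.021),h],.010
    if kind=="retainer":
        b=np.linspace(0,np.pi,15);pc=(.020+.0055)/2;pr=(.020-.0055)/2
        p1=np.c_[.020-pr+pr*np.sin(b),-pc-pr*np.cos(b)]
        p2=np.c_[.020-pr+pr*np.sin(b),pc-pr*np.cos(b)]
        c=np.linspace(-np.pi/2,-3*np.pi/2,15);slot=np.c_[.0007+.0055*np.cos(c),.0055*np.sin(c)]
        return [np.vstack([[[-.016,-.02]],p1,slot,p2,[[-.016,.02]]])],.006
    if kind=="disc":return [circ(.1)],0
    if kind=="plate":return [np.array([[-.13,-.12],[.13,-.12],[.13,.12],[-.13,.12]])],0
def mask(n,kind,x,y,yaw,z,o,w):
    ps,h=poly(kind);K,R,t=cal(n);c,s=np.cos(yaw),np.sin(yaw);m=np.zeros((w*S,w*S),np.uint8)
    for zz in (np.linspace(z,z+h,5) if h else [z]):
        l=[]
        for p in ps:
            X=np.c_[x+c*p[:,0]-s*p[:,1],y+s*p[:,0]+c*p[:,1],np.full(len(p),zz)]
            q=(X@R.T+t)@K.T;q=q[:,:2]/q[:,2:]
            l.append(np.round(((q-o+.5)*S-.5)*16).astype(np.int32))
        k=np.zeros_like(m);cv2.fillPoly(k,l,255,shift=4);m|=k
    m=cv2.GaussianBlur(m.astype(np.float32),(0,0),.5*S)
    return cv2.resize(m,(w,w),interpolation=cv2.INTER_AREA)/255
def cost(n,G,kind,p,o,w,W=None):
    m=mask(n,kind,*p,o,w);g=G[o[1]:o[1]+w,o[0]:o[0]+w]
    W=np.ones_like(g,bool) if W is None else W
    A=np.c_[m[W],np.ones(W.sum())];r=np.linalg.lstsq(A,g[W],rcond=None)
    return float(r[1][0])/(g[W].var()*W.sum()) if len(r[1]) else 1.
def fit(G,kind,x0,cams,w=26,free_z=False,yaws=(0,),W=None):
    best=None
    os={n:np.round(proj(n,x0)).astype(int)-w//2 for n in cams}
    for y in yaws:
        f=lambda v:sum(cost(n,G[n],kind,(v[0],v[1],v[2]*20,v[3] if free_z else x0[2]),os[n],w,W and W[n]) for n in cams)
        v0=np.array([x0[0],x0[1],y/20,x0[2]]);v0=v0 if free_z else v0[:3]
        r=minimize(f,v0,method="Nelder-Mead",options=dict(initial_simplex=np.vstack([v0]+[v0+.006*e for e in np.eye(len(v0))]),xatol=2e-5,fatol=1e-5,maxiter=300))
        if best is None or r.fun<best.fun:best=r
    v=best.x.copy();v[2]*=20
    return v,best.fun
E
cat > run1.py <<'E'
from fit import *
G={n:np.load(f"pics/{n}1.npz")["p"].mean(2) for n in("scene","top")}
Y=np.deg2rad([0,45,90,135])
for k,x0,ys in (("spacer",(.604,-.356,.003),(0,)),("washer",(.475,-.351,.003),Y),("retainer",(.636,-.22,.003),np.deg2rad([-20,0,20]))):
    for cams in (("top",),("scene",)):
        v,c=fit(G,k,x0,cams,yaws=ys);print(k,cams,np.round(v,4),round(c,3))
    v,c=fit(G,k,x0,("top","scene"),free_z=True,yaws=ys);print(k,"both, z free",np.round(v,4),round(c,3))
E
python3 run1.py
python3 - <<'E'
from fit import *
# disc edge and plate: ring sampled intensity edges
G={n:np.load(f"pics/{n}1.npz")["p"].mean(2).astype(np.float32) for n in("scene","top")}
from scipy.optimize import least_squares
def ring(n,z,r,c,k=360):
    a=np.linspace(0,2*np.pi,k,endpoint=False);K,R,t=cal(n)
    X=np.stack([c[0]+r*np.cos(a),c[1]+r*np.sin(a),np.full(k,z)],-1)
    q=(X@R.T+t)@K.T;q=(q[:,:2]/q[:,2:]).astype(np.float32)
    return cv2.remap(G[n],q[:,:1],q[:,1:],cv2.INTER_LINEAR)[:,0]
for n in G:
    c=np.array([.604,.112]);rs=np.arange(.092,.112,.0005)
    for it in range(5):
        P=np.array([ring(n,.036,r,c) for r in rs])   # bright -> dark
        e=[]
        for j in range(360):
            p=P[:,j];h=(p[8:16].max()+p[-6:].min())/2;i=np.where((p[:-1]>=h)&(p[1:]<h))[0]
            e.append(rs[i[0]]+.0005*(p[i[0]]-h)/(p[i[0]]-p[i[0]+1]) if len(i) else np.nan)
        e=np.array(e);a=np.linspace(0,2*np.pi,360,endpoint=False);ok=np.isfinite(e)
        s=least_squares(lambda v:e[ok]-(v[2]+v[0]*np.cos(a[ok])+v[1]*np.sin(a[ok])),[0,0,.1],loss="soft_l1",f_scale=.0005).x
        c=c+s[:2]
    print(n,"disc centre",np.round(c,4),"r",round(s[2],4),"n",ok.sum())
# deck yaw: black plate contour in top
n="top";m=(G[n]<45).astype(np.uint8);N,L,st,ce=cv2.connectedComponentsWithStats(m)
for i in range(1,N):
    if st[i,4]>1500:
        p=np.argwhere(L==i)[:,::-1].astype(np.float32);W=np.array([onplane(n,q,.028)[:2] for q in p])
        print(ce[i].round(),cv2.minAreaRect((W*1000).astype(np.float32)))
E
```

```text
spacer ('top',) [ 0.6003 -0.3622  0.1759] 0.088
spacer ('scene',) [ 0.5981 -0.3586  0.1868] 0.392
spacer both, z free [ 0.5997 -0.3615  0.1974  0.0043] 0.565
washer ('top',) [ 0.4751 -0.3591  2.5852] 0.044
washer ('scene',) [ 0.4728 -0.3562  0.0983] 0.752
washer both, z free [ 0.475  -0.359   2.7248  0.0036] 0.822
retainer ('top',) [ 0.6353 -0.218   0.1485] 0.017
scene disc centre [0.6043 0.1152] r 0.1008 n 360
top disc centre [0.6032 0.111 ] r 0.0997 n 360Traceback (most recent call last):
  File "run1.py", line 6, in <module>
    v,c=fit(G,k,x0,cams,yaws=ys);print(k,cams,np.round(v,4),round(c,3))
        ~~~^^^^^^^^^^^^^^^^^^^^^
  File "fit.py", line 40, in fit
    r=minimize(f,v0,method="Nelder-Mead",options=dict(initial_simplex=np.vstack([v0]+[v0+.006*e for e in np.eye(len(v0))]),xatol=2e-5,fatol=1e-5,maxiter=300))
    res = _minimize_neldermead(fun, x0, args, callback, bounds=bounds,
                               **options)
    fxcc = func(xcc)
    fx = function(np.copy(x), *(wrapper_args + args))
  File "fit.py", line 38, in <lambda>
    f=lambda v:sum(cost(n,G[n],kind,(v[0],v
[... 460 characters left out ...]
.py", line 30, in cost
    m=mask(n,kind,*p,o,w);g=G[o[1]:o[1]+w,o[0]:o[0]+w]
  File "fit.py", line 19, in mask
    ps,h=poly(kind);K,R,t=cal(n);c,s=np.cos(yaw),np.sin(yaw);m=np.zeros((w*S,w*S),np.uint8)
                          ~~~^^^
  File "h.py", line 9, in cal
    c=manip.get_calibration(n);return c["camera_matrix"],c["R"],c["t"]
ValueError: time passes only in moves, steps and waits
Traceback (most recent call last):
  File "h.py", line 17, in onplane
    K,R,t=cal(n);r=R.T@np.linalg.inv(K)@[uv[0],uv[1],1];o=-R.T@t
          ~~~^^^
  File "h.py", line 9, in cal
    c=manip.get_calibration(n);return c["camera_matrix"],c["R"],c["t"]
ValueError: time passes only in moves, steps and waits
```

```bash
python3 - <<'E'
s=open('h.py').read().replace('def cal(n):\n    c=manip','_c={}\ndef cal(n):\n    if n not in _c:_c[n]=_cal(n)\n    return _c[n]\ndef _cal(n):\n    c=manip')
s+='''
def rot(psi):
    y=np.array([np.cos(psi),np.sin(psi),0]);z=np.array([0,0,-1.]);return np.c_[np.cross(y,z),y,z]
def best(p,psi):
    c=[]
    for k in(0,np.pi):
        q=manip.inverse_kinematics(list(p),rot(psi+k))
        if q is not None:c.append((abs(q[5]),psi+k))
    return min(c)[1]
def F():
    return np.mean([manip.current_force() for _ in range(3)],0)
'''
open('h.py','w').write(s)
E
cat > p1.py <<'E'
from h import *
c=np.array([.6035,.1125]);D=np.deg2rad(8)
manip.set_gripper(.6,20)
print("F0",F(),manip.current_grip_width(),manip.current_time())
b=D+np.pi/2
for i,a in enumerate((0,)):
    psi=best([*c,.14],b+a);R=rot(psi)
    manip.move_ptp([*c,.13],R);f0=F()
    manip.move_l([*c,.080],max_speed=.12)
    print("down",np.round(F()-f0,2))
    manip.set_gripper(0.,20)
    y=R[:,1];f=(F()-f0);print("closed",np.round(f,2),round(manip.current_grip_width(),4),manip.current_grip_force(),manip.current_ee_pos(),manip.current_time())
    s=np.sign(f@y)*.0005
    p=np.r_[c,.080]+s*y;manip.move_l(p,max_speed=.02);f2=F()-f0
    print("step",s,np.round(f2,2),f@y,f2@y,manip.current_ee_pos(),manip.current_grip_width(),manip.current_time())
E
python3 p1.py; sed -i 's/W and W\[n\]/None/' fit.py; sed -i 's/(("spacer".*$/(("retainer",(.636,-.219,.003),(.15,)),("washer",(.475,-.358,.003),(2.6,)),("spacer",(.6,-.361,.003),(.0,))):/; s/yaws=ys)/yaws=ys,w=20)/g' run1.py; python3 run1.py
```

```text
F0 [ 0.68399406  0.32086263 -0.01654137] 0.6030934405437706 2.1333
down [-0.53  0.79  0.77]
closed [-2.94 14.84  5.75] 0.1855 19.889989527873695 [0.60366469 0.11482586 0.08109336] 5.4167
step -0.0005 [-2.11 12.58  4.86] -15.101604419606103 -12.750761844215493 [0.6036545  0.11487721 0.0810788 ] 0.17969941217451046 5.6667
retainer ('top',) [ 0.6353 -0.218   0.1479] 0.018
retainer ('scene',) [ 0.6335 -0.215   0.141 ] 0.258
retainer both, z free [ 0.6348 -0.2171  0.1488  0.0034] 0.374
washer ('top',) [ 0.475  -0.3591  2.6746] 0.047
washer ('scene',) [ 0.4729 -0.356   2.665 ] 0.091
washer both, z free [ 0.4746 -0.3582  2.6726  0.0037] 0.212
spacer ('top',) [ 0.6005 -0.3624  0.037 ] 0.094
spacer ('scene',) [ 0.598  -0.3586  0.0799] 0.276
spacer both, z free [ 0.5998 -0.3613  0.0659  0.0041] 0.477
```

```bash
cat > p2.py <<'E'
from h import *
D=np.deg2rad(8);b=D+np.pi/2
p=manip.current_ee_pos();c=np.array(p[:2]);y=np.array(manip.current_tcp_rot())[:,1]
manip.move_l([*c,.080],max_speed=.05);f=F()
print("centred",np.round(f,2),manip.current_ee_pos(),manip.current_grip_width())
q=np.array(manip.current_ee_pos()[:2]);c=c+(q-c)@y[:2]*y[:2]
for a in (np.pi/2,np.pi/4):
    manip.set_gripper(.5,20)
    manip.move_l([*c,.1],max_speed=.12)
    psi=best([*c,.1],b+a);R=rot(psi);y=R[:2,1]
    manip.move_ptp([*c,.1],R)
    manip.move_l([*c,.080],max_speed=.12);f0=F()
    manip.set_gripper(0.,20)
    for k in range(2):
        q=np.array(manip.current_ee_pos()[:2]);f=F()-f0;print(round(np.degrees(psi)),"f",np.round(f,2),"q",np.round(q,5),"w",round(manip.current_grip_width(),4),"d",round((q-c)@y*1000,2))
        c=c+(q-c)@y*y
        if k==0: manip.move_l([*c,.080],max_speed=.05)
    print(c,manip.current_time())
manip.set_gripper(.6,20)
manip.move_l([*c,.13],max_speed=.2)
print(manip.current_qpos(),manip.current_time())
E
python3 p2.py
```

```text
centred [-4.38  0.06  6.86] [0.60366998 0.11515526 0.0810542 ] 0.18629631717250766
368 f [-6.32 -2.6   5.37] q [0.60273 0.11503] w 0.2185 d -0.9
368 f [-3.83 -0.96  6.41] q [0.60269 0.11502] w 0.22 d -0.04
[0.60268591 0.11501694] 8.9
323 f [-1.1   1.62  5.75] q [0.60282 0.1152 ] w 0.2 d -0.0
323 f [-2.64  1.89  7.48] q [0.60286 0.11517] w 0.1967 d 0.05
[0.60272372 0.11498845] 11.2667
[ 1.12659116e-01  5.77249207e-01  1.56654724e+00 -1.81633935e-05
  9.96464827e-01  7.58409295e-01] 12.0917
```

```bash
cat >> h.py <<'E'
C=np.array([.6027,.1150])   # spindle axis, by feel
def pick(c,psi,z,op,eff,centre=True,up=.13):
    a=best([*c,.1],psi);manip.set_gripper(op,20)
    if centre:
        a0=best([*c,.1],psi+np.pi/2)
        manip.move_ptp([*c,.06],rot(a0));manip.move_l([*c,z],max_speed=.15)
        manip.set_gripper(0,20);print("w1",round(manip.current_grip_width(),4),"F",np.round(F(),1));manip.set_gripper(op,20)
        manip.move_l([*c,.04],max_speed=.2)
    manip.move_ptp([*c,.04 if centre else .06],rot(a))
    manip.move_l([*c,z],max_speed=.15)
    fd=F();manip.set_gripper(0,eff);zz=manip.current_ee_pos()[2]
    print("grasp w",round(manip.current_grip_width(),4),"fdown",np.round(fd,1),"F",np.round(F(),1),"z",zz,manip.current_time())
    manip.move_l([*c,up],max_speed=.3)
    print("lifted w",round(manip.current_grip_width(),4),round(manip.current_grip_force(),1),manip.current_time())
    return a,zz
def down(xy,z0,z1,step,fmax,f0,v=.06):
    z=z0
    while z>z1+1e-6:
        z=max(z-step,z1);manip.move_l([*xy,z],max_speed=v);f=F()-f0
        if f[2]>fmax or np.hypot(*f[:2])>fmax:break
    print("down to cmd",round(z,4),"act",np.round(manip.current_ee_pos(),4),"f",np.round(f,1),"t",manip.current_time())
    return z,f
E
cat > p3.py <<'E'
from h import *
a,zz=pick(np.array([.5985,-.3585]),np.deg2rad(98),.006,.65,50)
a=best([*C,.13],np.deg2rad(98))
manip.move_ptp([*C,.13],rot(a));f0=F();print(f0,manip.current_ee_pos(),manip.current_time())
z,f=down(C,.13,.088,.02,4,f0,.1)
if z<=.0881: down(C,z,.056,.008,6,f0,.08)
E
python3 p3.py
```

```text
w1 0.4123 F [-0.4  2.   7.1]
grasp w 0.3986 fdown [ 0.6  0.2 -0.4] F [-0.1  0.5  6.8] z 0.007501130346378074 17.6333
lifted w 0.3999 49.8 18.2
[-0.59289784  0.16140418 -0.53406785] [0.60302598 0.11407237 0.12991376] 19.925
down to cmd 0.088 act [0.6028 0.115  0.0883] f [0.8 0.1 0. ] t 20.875
down to cmd 0.056 act [0.6025 0.1149 0.0554] f [ 1.2 -0.4 -0.4] t 21.875
```

```bash
cat > p4.py <<'E'
from h import *
f0=F()
down(C,.056,.0525,.001,3,f0,.05)
manip.set_gripper(.62,20)
manip.move_l([*C,.14],max_speed=.3)
P=np.array([.473,-.3556]);psi=np.deg2rad(98)
a,zz=pick(P,psi,.006,.7,50,up=.14)
d=np.deg2rad(152.9)-a          # washer yaw minus tool psi
a2=best([*C,.14],np.deg2rad(28)-d)
manip.move_ptp([*C,.14],rot(a2));f0=F();print("f0",f0,manip.current_ee_pos(),manip.current_qpos()[5],manip.current_time())
off=zz-.003
np.save("w.npy",[a2,off])
z,f=down(C,.14,.094+off,.046,4,f0,.12)
z,f=down(C,z,.089+off,.001,4,f0,.05)
E
python3 p4.py
```

```text
down to cmd 0.054 act [0.603  0.115  0.0545] f [-1.3 -1.1  5.4] t 22.375
w1 0.4688 F [-1.7  1.   7.3]
grasp w 0.4537 fdown [ 0.6 -0.2  0.6] F [-2.1  1.2  6.9] z 0.007522046235224993 29.0167
lifted w 0.4497 50.3 29.6167
f0 [ 0.46516591 -1.50818082 -0.96141601] [0.60284941 0.11399822 0.13992362] 0.5822325069693454 31.3917
down to cmd 0.0985 act [0.6029 0.1147 0.0987] f [ 0.2  1.  -0.7] t 31.8833
down to cmd 0.0935 act [0.6027 0.115  0.0935] f [1.2 2.  0.2] t 33.1333
```

```bash
cat > p5.py <<'E'
from h import *
f0=np.array([.47,-1.51,-.96])
z,f=down(C,.0935,.074,.0065,5,f0,.08)
if z<.0741: z,f=down(C,z,.068,.001,3,f0,.05)
print(manip.current_ft_torque())
E
python3 p5.py
```

```text
down to cmd 0.074 act [0.6024 0.1149 0.0735] f [-1.2  1.3 -0.1] t 33.8833
down to cmd 0.07 act [0.6029 0.1151 0.0704] f [-1.2  1.6  4.6] t 34.8833
[-0.04403983  0.16969833 -0.04295124]
```

```bash
cat > p6.py <<'E'
from h import *
manip.set_gripper(.62,20)
manip.move_l([*C,.14],max_speed=.3)
al=.148;u=np.array([np.cos(al),np.sin(al)])
P=np.array([.6335,-.2145])+.0019*u
a0=best([*P,.06],al);manip.set_gripper(.6,20)
manip.move_ptp([*P,.06],rot(a0));f0=F();manip.move_l([*P,.007],max_speed=.15)
z,f=down(P,.007,.0005,.001,2,f0,.05)
z+=.001;manip.move_l([*P,z],max_speed=.05)
manip.set_gripper(0,20);print("w1",manip.current_grip_width(),F());manip.set_gripper(.6,20)
manip.move_l([*P,.03],max_speed=.2)
a,zz=pick(P,al+np.pi/2,z,.6,80,centre=False,up=.14)
off=zz-.003
S=C-.027*u+.0019*u
manip.move_ptp([*S,.14],rot(a))
manip.move_l([*S,.080+off],max_speed=.15);f0=F()
print("off",off,"f0",f0,manip.current_ee_pos(),manip.current_time())
np.save("r.npy",[off,*S,*f0])
p,d=manip.grab_frame("scene");c=proj("scene",[.6,.115,.08])
cv2.imwrite("pics/r1.png",crop(p,c,30,480)[:,:,::-1])
E
python3 p6.py
```

```text
down to cmd 0.0005 act [ 6.354e-01 -2.142e-01  5.000e-04] f [ 0.2 -0.4 -0.7] t 39.3083
w1 0.39998008188600087 [ 0.27367038 -0.30445815  5.94996654]
grasp w 0.4355 fdown [-0.6  0.2  1. ] F [-0.3  0.2  6. ] z 0.002190335736360006 42.8917
lifted w 0.4338 80.2 43.5
off -0.0008096642636399943 f0 [-0.05700061  0.04550741 -0.79351358] [0.57838697 0.11087453 0.07962103] 45.3083
```

View pics/r1.png

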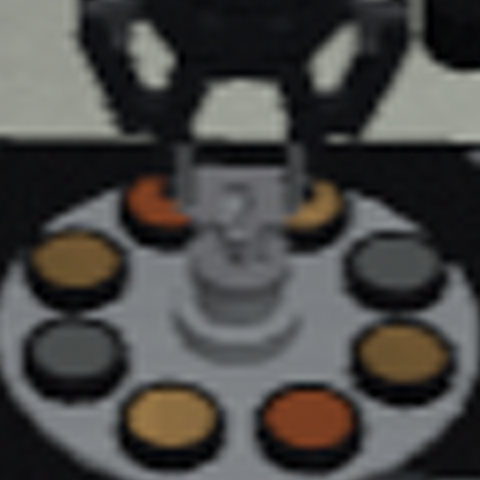

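The picture shows the spacer and washer stacked on the hub at about (240,280). The retainer is held level behind the spindle head, at about (238,195). Next I press.

```bash
cat > p7.py <<'E'
from h import *
r=np.load("r.npy");off=r[0];S=r[1:3];f0=r[3:6]
z=.080+off
for i in range(14):
    z-=.0008 if i>3 else .001;manip.move_l([*S,z],max_speed=.03);f=F()-f0;e=manip.current_ee_pos()
    print(round((z-off)*1000,2),"bottom",round((e[2]-off)*1000,2),np.round(f,1))
    if f[2]>13 or e[2]-off<.0728:break
manip.dwell(.2);print(F()-f0,manip.current_ee_pos(),manip.current_ft_torque(),manip.current_grip_width(),manip.current_time())
np.save("z.npy",z)
E
python3 p7.py
```

```text
79.0 bottom 79.65 [-0.5 -0.5  0.2]
78.0 bottom 78.06 [0.4 0.4 0.4]
77.0 bottom 76.92 [ 0.6 -0.4  0.2]
76.0 bottom 76.0 [-0.2 -0.3  1. ]
75.2 bottom 75.5 [-2.   0.3  6. ]
74.4 bottom 74.8 [-3.2 -0.5  8.4]
73.6 bottom 74.11 [-3.4 -0.6  8.8]
72.8 bottom 73.48 [-4.3 -0.7 10.3]
72.0 bottom 72.83 [-5.9 -1.7 10.8]
71.2 bottom 72.15 [-5.7 -0.8 14.1]
[-4.35391073 -1.81518084 14.30692731] [0.57790811 0.11129312 0.07134521] [-0.12751136  0.8548296  -0.00794068] 0.43790047548168803 48.0583
```

```bash
cat > p8.py <<'E'
from h import *
r=np.load("r.npy");off=r[0];S=r[1:3];f0=r[3:6];z=float(np.load("z.npy"))+.0003
u=np.array([np.cos(.148),np.sin(.148)])
for s in list(np.arange(.004,.0241,.004))+[.0255,.0265,.0275,.0285,.0295]:
    manip.move_l([*(S+s*u),z],max_speed=.04);f=F()-f0;e=np.array(manip.current_ee_pos())
    print(round(s*1000,1),"act",round((e[:2]-S)@u*1000,2),"bottom",round((e[2]-off)*1000,2),"along",round(f[:2]@u,1),"fz",round(f[2],1),np.round(f[:2],1))
    if f[:2]@u<-14 or f[2]>22:break
print(manip.current_ft_torque(),manip.current_grip_width(),manip.current_time())
E
python3 p8.py
```

```text
4.0 act 4.09 bottom 72.38 along -5.5 fz 12.6 [-5.4 -1. ]
8.0 act 8.06 bottom 72.36 along -4.9 fz 14.1 [-4.8 -1. ]
12.0 act 12.05 bottom 72.38 along -5.9 fz 12.6 [-6.  -0.2]
16.0 act 16.0 bottom 72.37 along -5.9 fz 13.4 [-6. -0.]
20.0 act 19.93 bottom 72.36 along -6.4 fz 13.1 [-6.2 -1.7]
24.0 act 23.86 bottom 72.34 along -6.6 fz 13.3 [-6.6 -0.6]
25.5 act 25.04 bottom 72.32 along -7.5 fz 13.7 [-7.5 -0.8]
26.5 act 25.87 bottom 72.28 along -8.4 fz 14.3 [-8.2 -1.8]
27.5 act 26.55 bottom 72.19 along -10.3 fz 15.8 [-10.2  -0.9]
28.5 act 26.72 bottom 72.1 along -14.1 fz 17.5 [-14.   -1.8]
[-0.46854519  2.45353116  0.05501409] 0.4343008324764576 50.5583
```

```bash
cat > p9.py <<'E'
from h import *
r=np.load("r.npy");off=r[0];S=r[1:3];f0=r[3:6]
u=np.array([np.cos(.148),np.sin(.148)]);p=S+.0269*u
manip.move_l([*p,.0733+off],max_speed=.02);print(F()-f0,(manip.current_ee_pos()[2]-off)*1e3,(np.array(manip.current_ee_pos()[:2])-S)@u)
manip.set_gripper(.65,20);print(F()-f0)
manip.move_l([*p,.16],max_speed=.15)
manip.move_ptp([.45,-.05,.3],rot(best([.45,-.05,.3],np.pi/2)))
o=[]
for n in("scene","top"):
    P,D=avg(n,4);c=proj(n,[.603,.115,.08]);o.append(crop(np.clip(P*1.4,0,255).astype(np.uint8),c,14,400))
    C_=cloud(n,D);q=C_[(np.hypot(C_[...,0]-.603,C_[...,1]-.113)<.03)];print(n,np.histogram(q[:,2],bins=np.arange(.04,.1,.004)))
cv2.imwrite("pics/end.png",np.hstack(o)[:,:,::-1]);print(manip.current_time())
E
python3 p9.py
```

```text
[-5.46650147 -0.5124126  10.26111104] 73.89408717465506 0.02644037434729956
[0.45914434 0.46275076 0.44078983]
scene (array([15, 28, 40, 12,  7,  9,  7,  9, 15, 28, 48,  5,  7, 14]), array([0.04 , 0.044, 0.048, 0.052, 0.056, 0.06 , 0.064, 0.068, 0.072,
       0.076, 0.08 , 0.084, 0.088, 0.092, 0.096]))
top (array([14, 53, 17,  0,  0,  0,  2, 16, 27, 98, 28,  7, 22,  5]), array([0.04 , 0.044, 0.048, 0.052, 0.056, 0.06 , 0.064, 0.068, 0.072,
       0.076, 0.08 , 0.084, 0.088, 0.092, 0.096]))
53.3083
```

View pics/end.png

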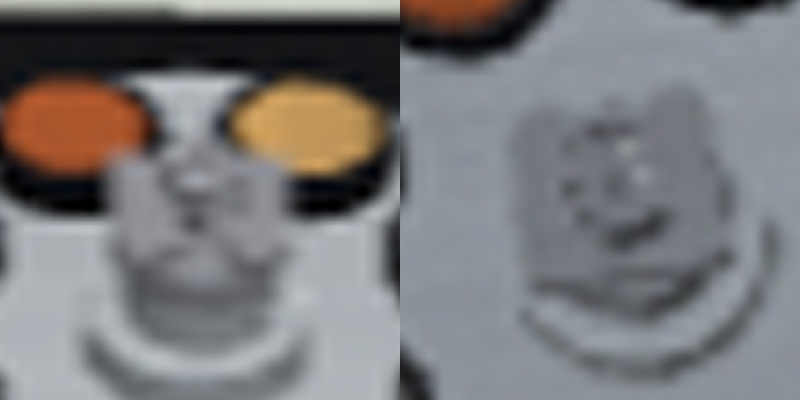

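The crops show the retainer lying level under the head. In the top view the head is centred at about (617,180), which matches the fully home position within roughly 1 mm. The slide also came to a firm stop at 26.7 mm, where I expected it.

```bash
python3 -c "
from bench import manip
print(manip.sign_off())"
```

```text
the job is handed in; nothing more can be done
None
```

I reassembled the clutch in order: spacer, washer, then retainer slid home under the head. I handed it in at about 53 s; pushes were light (retainer press peaked at 17.5 N), and the final pictures and the firm stop both indicate it is seated.

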